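Open the wide-neck reagent bottle

ROBOT

A 6-joint arm with a two-finger parallel gripper is mounted at the origin on the work surface. World frame = base frame: x ahead of the robot, y to its left, z up, the work surface at z = 0. Lengths are in m, angles in rad, forces in N, time in s.
With the tool pointing down it reaches from about 0.225 to 0.875 m from the base axis. Payload 3.4 kg.
Tool frame: the origin (TCP) lies midway between the tips of the shut fingers; the grasp point (between the pads) lies 19 mm behind it (manip.grip_point_offset is the distance from the TCP to the grasp point, in m); x points along the fingers, y is the direction in which the jaws open and shut, and the axes are right-handed (so a half turn about x gives the same grasp; the last joint's range is limited). The gripper opens to 85 mm and grips with 20 to 120 N. Pads are 22 mm wide; open, the fingers measure 114 mm over their backs; the gripper's body (76 mm by 85 mm) begins 54 mm behind the grasp point. The pads swing forward as they close: fully open they stand 13 mm farther back than shut.
Start: joints at [1.162, 0.276, 1.505, -0, 1.361, -0.121], TCP at [0.163, 0.551, 0.208] pointing down, gripper open.
Joint ranges: [-2.89, 2.89], [-0.75, 2.08], [0.22, 2.7], [-1.18, 4.32], [0.11, 2.71], [-2.7, 2.7]. Speed limits (rad/s): [2.57, 2.57, 3.14, 3.14, 3.14, 3.14].

INTERFACE

Orientations are given as a unit quaternion [w, x, y, z].
In Python, from rig import manip gives the robot as it stands.
- The arm moves only by the shell command python3 -m crank 'ROWS' [FORCE]. ROWS is a JSON object of lists of equal length, an entry for each row: "grip": the opening, from 0 (shut) to 1 (fully open); "slide": the shift along the world's x, y, z in cm, a list of three; "roll": the turn about the world's z in degrees. In form: {"grip": [grip, ...], "slide": [[dx, dy, dz], ...], "roll": [roll, ...]}. A call has 1 to 20 rows; each row is the pose to reach, as a shift and turn from the pose commanded when the call began; what a row does not reach only later rows make up. A row lasts 1/10 s, in which the tool goes at most 50 mm and 8.59 degrees, less where a joint would pass 70% of its speed; a pose out of reach is approached as far as the arm can. A call with a gripper value outside its range is refused whole. The fingers move at their own pace and stop on an object; FORCE is the grip in N (left out, the last holds). Time passes only in rows, so rows that repeat a pose let the fingers close. It gives the time, the measured TCP pose, the force and the opening at its end, in the units of the state.
- manip.get_state(): the state, without advancing time (a new reading comes with each control period).
- manip.get_image(name): name is "scene" or "side" or "wrist"; returns a dict with "frame" (384x512x3 uint8, red, green, blue), "K" (3x3 intrinsics, pixels), "R" (3x3) and "t" (3): a world point X has camera coordinates R X + t. Camera axes: x right, y down, z forward; pixel columns grow to the right and rows downward; lengths in m; the calibration is good to about 2 mm. The wrist camera is an equidistant fisheye: a pixel r from the principal point sees the ray r / f radians off the axis. A picture is of the moment at which its call begins. There is no depth.
- manip.sign_off(): hands the job in, once; it reports no verdict.
The state is a dict: "clock": time; "qpos": joint angles; "qd": joint speeds; "effort": joint torques, N m; "position": TCP position; "ee_rot": TCP orientation; "contact_force": force on the tool from outside, world axes, zero at the start; "moment": the same for the moment, N m; "width": finger opening in m.
Only numpy, scipy, OpenCV 4.12 (cv2) and the standard library are available. Lean on these libraries where they do the work, as an engineer would, in place of code of your own. Each camera call takes 0.05 s, during which the arm holds its last target. There are 200 camera calls.

TASK

Open the wide-neck reagent bottle: unscrew its big cap anticlockwise, twist by twist, until it comes free, and lift it off. Then set the cap down gently in the steel tray, lying flat with its open side down.

Things in the scene. Friction and masses are not known exactly. Their poses are not given: they have to be found in the camera images.
- cap_center (a point): Centre (half-way up, on the axis) of the loose screw cap: plain grey ribbed round cap, 56 mm across, 34 mm high, closed flat top, upright sides to be gripped at any yaw, 35 g; z up. Anticlockwise (seen from above) loosens it: it rises 2.2 mm per radian as it turns, stays where it is when let go, and is free after 1.7 to 2.7 rad in all; turning further does no harm.
- bottle_mouth (a point): Centre of the wide-neck bottle's mouth, 108 mm above the bench, inside the screwed-on cap; z up. At the start the cap spans heights 84 to 118 mm above the bench, so it hides the top 24 mm of the neck. Held by the thread, the cap cannot be pulled off before it has been turned free; then it must be raised 25 mm to clear the neck.
- bottle: The wide-neck bottle: white, squat, 76 mm across, in a square grey holder (92 mm wide, 28 mm high) fixed to the bench: it cannot turn. Origin: centre of its underside; z up. Below the cap the neck is 37 mm across (45 over the threads) down to height 66 mm, then a sloping shoulder. Two other bottles, up to 140 mm tall, narrow caps (31, 36 mm), stand in like holders 120 mm or more away.
- tray: The steel tray, fixed to the bench: 200 mm (along its x) by 150 mm (along its y) outside, walls 4 mm thick and 12 mm high, floor about 4 mm above the bench. Origin: centre of its underside; z up.
There are look-alikes about, which are no part of the job. What is shaped like the part that bears cap_center but black or orange is not meant. There is more than one size of the tray; the one meant has the size given above.

How it is judged:
On the way:
1. the cap is unscrewed and lifted clear above the bottle, upright (z of cap_center in the frame of bottle above 0.13 m and horizontal distance between cap_center and bottle below 0.05 m and angle between cap_center's own z axis and vertical below 0.3 rad), for 0.1 s.
At the end, for the whole second after the job is handed in: The cap lies flat (within 7 degrees) and at rest on the tray's floor, open side down, wholly inside the tray's walls, let go (x of cap_center in the frame of tray between -0.07 and 0.07 m and y of cap_center in the frame of tray between -0.046 and 0.046 m and z of cap_center in the frame of tray between 0.015 and 0.026 m and angle between cap_center's own z axis and vertical below 0.12 rad and linear speed of cap below 0.02 m/s); the robot touches nothing.
It fails at once if the cap is dropped or thrown into the tray (faster than 0.7 m/s close above it) (horizontal distance between cap_center and tray below 0.1 m and z of cap_center in the frame of tray below 0.08 m and linear speed of cap above 0.7 m/s).
It also fails if it takes over 61 s, if anything falls off the work surface, if the arm or the gripper's body presses on something with over 40 N, if the wrist force passes 120 N, or if a joint passes its speed limit or range.

## Working session

There is one attempt and no reset: what is moved stays moved. The work goes in short steps, Python scripts to look and compute and a shell command to move; the robot and the scene stay as the last step left them, time stands still between calls to the robot, and variables do not carry over. Pictures are saved under pics/ and viewed, on a budget of 10 in all, crops included, one or two more only if the job needs it, and the job is handed in when it is done.

```bash
mkdir -p pics; cat > h.py <<'E'
import numpy as np, cv2
from rig import manip
def snap(n):
    im=manip.get_image(n); np.savez(f'pics/{n}.npz',**im)
    return im
def ray(im,u,v):
    K,R,t=im["K"],im["R"],im["t"]
    d=R.T@np.array([(u-K[0,2])/K[0,0],(v-K[1,2])/K[1,1],1]); return -R.T@t,d
def atz(im,u,v,z):
    c,d=ray(im,u,v); return c+d*(z-c[2])/d[2]
def proj(im,X):
    p=im["K"]@(im["R"]@np.array(X)+im["t"]); return p[:2]/p[2]
def tri(a,b):
    A=np.zeros((3,3));B=np.zeros(3)
    for c,d in (a,b):
        d=d/np.linalg.norm(d);P=np.eye(3)-np.outer(d,d);A+=P;B+=P@c
    return np.linalg.solve(A,B)
E
python3 - <<'E'
from h import *
print(manip.get_state(), manip.grip_point_offset)
for n in("scene","side"):
    im=snap(n); print(n,im["K"].tolist(),(-im["R"].T@im["t"]).round(3)); cv2.imwrite(f'pics/{n}0.png',cv2.resize(im["frame"][:,:,::-1],(800,600)))
E
```

```text
{'clock': 0.0, 'qpos': array([ 1.16198032e+00,  2.76599251e-01,  1.50617543e+00, -1.84250049e-05,
        1.36070516e+00, -1.21000928e-01]), 'qd': array([-0.0002948 ,  0.00138945,  0.00050119, -0.00024979, -0.00295919,
        0.00032901]), 'effort': array([-5.42216258e-04, -4.16773725e+01, -2.45800531e+01, -1.10262899e-04,
        1.11321532e-02,  8.69108391e-06]), 'position': array([0.16299166, 0.5507927 , 0.20672048]), 'ee_rot': array([ 0.69962888,  0.10076013,  0.69996597, -0.10205136]), 'contact_force': array([0.16931519, 0.61722097, 0.2885204 ]), 'moment': array([-0.00066366,  0.03034583,  0.00243555]), 'width': 0.08553766467706493} 0.0187
scene [[358.09859999099245, 0.0, 252.32123420399824], [0.0, 358.09859999099245, 198.32474178497955], [0.0, 0.0, 1.0]] [0.904 0.392 0.574]
side [[453.7502278426993, 0.0, 256.34680613188425], [0.0, 453.7502278426993, 183.8351589929078], [0.0, 0.0, 1.0]] [ 0.08  -0.826  0.784]
```

View pics/scene0.png

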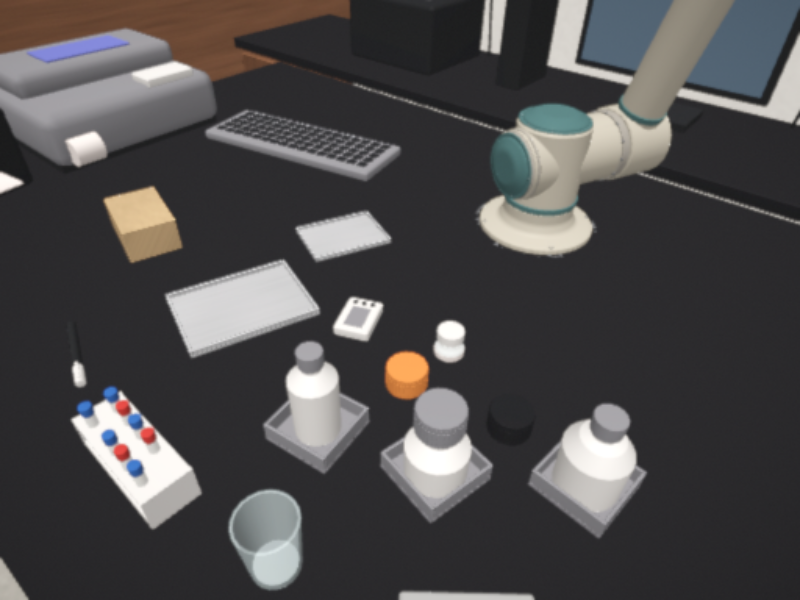

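View pics/side0.png

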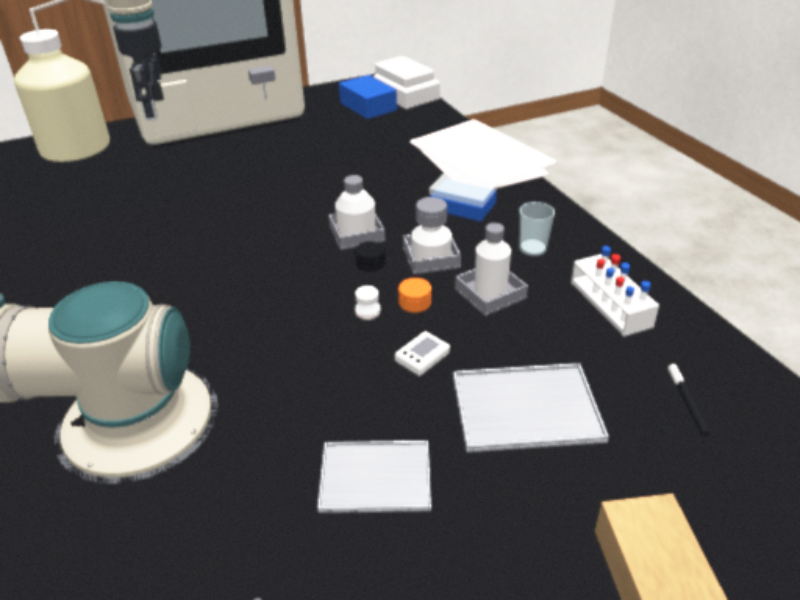

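The middle bottle carries a wide grey cap: scene (441,415), side (431,212). The flanking bottles at scene (316,400) and (600,450) have narrow caps. The look-alike caps are orange (407,375) and black (511,418). There are two trays: the large one at scene (243,307) / side (530,405), and the small one at scene (343,235) / side (375,475). I'll confirm with one enlarged crop and measure there.

```bash
python3 - <<'E'
from h import *
L=lambda n:np.load(f'pics/{n}.npz')["frame"][:,:,::-1]
s,d=L("scene"),L("side")
def c(f,x,y,w,h,k): return cv2.resize(f[y:y+h,x:x+w],None,fx=k,fy=k,interpolation=cv2.INTER_CUBIC)
# left col: scene cap (240..320,240..340) x5 =400x... ; 
a=c(s,240,245,80,60,5); b=c(d,250,120,80,60,5); e=c(s,100,160,110,75,400/110); f=c(d,285,225,110,75,400/110)
e=cv2.resize(e,(400,272));f=cv2.resize(f,(400,272))
cv2.imwrite('pics/crop1.png',np.vstack([np.hstack([a,b]),np.hstack([e,f])]))
E
```

```text
(no output)
```

View pics/crop1.png

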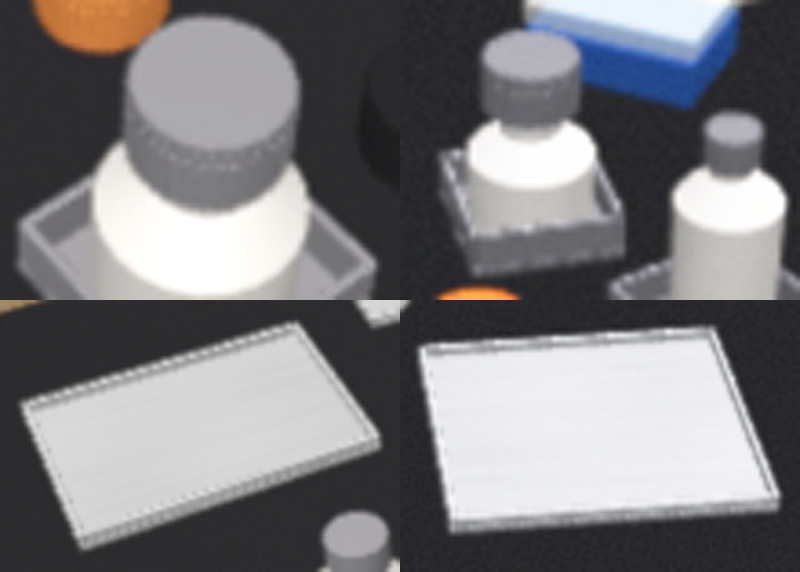

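```bash
python3 - <<'E'
from h import *
s,d=[dict(np.load(f'pics/{n}.npz')) for n in("scene","side")]
f=lambda x,y,X,Y,k:(x+X/k-.4,y+Y/k-.4)
ps=f(240,245,213,84,5);pd=f(250,120,131,56,5)
print("cap tri",tri(ray(s,*ps),ray(d,*pd)),atz(s,*ps,.118),atz(d,*pd,.118))
w=[atz(s,*f(240,245,x,84,5),.118) for x in(125,300)];print("cap dia",np.linalg.norm(w[0]-w[1]))
k=400/110
for im,c,(x,y) in((s,[(22,103),(298,22),(380,138),(82,240)],(100,160)),(d,[(18,46),(313,27),(378,198),(50,222)],(285,225))):
    P=np.array([atz(im,*f(x,y,*q,k),.012) for q in c]);print(P.round(4)[:,:2],P.mean(0),np.linalg.norm(P-np.roll(P,-1,0),axis=1))
# neighbours: cap centres
for a,b in(((310,352),(495,232)),((610,418),(353,184))):
    print(tri(ray(s,*(np.array(a)*.64)),ray(d,*(np.array(b)*.64))))
# orange, black cap, white thing
for a,b in(((407,362),(415,288)),((511,405),(370,248)),((451,330),(367,294))):
    print(tri(ray(s,*(np.array(a)*.64)),ray(d,*(np.array(b)*.64))))
E
```

```text
cap tri [0.57786168 0.18926925 0.11658587] [0.5790811  0.18980124 0.118     ] [0.57668733 0.18733542 0.118     ]
cap dia 0.057163598068494
[[ 0.6003 -0.3314]
 [ 0.4127 -0.2616]
 [ 0.4665 -0.1191]
 [ 0.6519 -0.1869]] [ 0.53284704 -0.22475313  0.012     ] [0.2001848  0.15231718 0.19733908 0.15336363]
[[ 0.4638 -0.1209]
 [ 0.6514 -0.1897]
 [ 0.5987 -0.3299]
 [ 0.4118 -0.2625]] [ 0.5314198  -0.22578454  0.012     ] [0.19982178 0.14978449 0.1986473  0.15086127]
[0.62106428 0.03636307 0.13285121]
[0.47618484 0.32893164 0.11607661]
[0.48721899 0.07056293 0.03552392]
[0.46261649 0.21665246 0.03815762]
[0.40273003 0.08249334 0.04228013]
```

The crop shows the wide grey cap (top centre scene px 282.2,261.4; side px 275.8,130.8). It comes out 57 mm across with its top at z≈0.117, as it should, at (0.578, 0.189). The large tray measures 200×151 mm, so it is the one meant: centre (0.532,-0.225), x axis at about -20°. I'll move above the cap, pre-rolling clockwise so there is room for a long anticlockwise twist.

```bash
python3 -m crank '{"grip":[1,1,1,1,1,1,1,1,1,1,1,1,1,1,1,1,1,1],"slide":[[1,-0.9,0],[3,-2.6,0],[6,-5.2,0],[9,-7.8,0],[12,-10.4,0],[15,-13,0],[18,-15.7,0],[21,-18.3,0],[24,-20.9,0],[27,-23.5,0],[30,-26.1,0],[33,-28.7,0],[36,-31.4,0],[38.5,-33.5,0],[40.5,-35.3,0],[41.5,-36.2,0],[41.5,-36.2,0],[41.5,-36.2,0]],"roll":[-5,-12,-19,-26,-33,-40,-47,-54,-61,-68,-75,-82,-89,-95,-100,-100,-100,-100]}' 20
python3 - <<'E'
from h import *
s=manip.get_state();print(s['qpos'].round(3),s['position'],s['contact_force'],s['moment'])
im=snap("wrist");cv2.imwrite('pics/w1.png',im["frame"][:,:,::-1])
E
```

```text
clock: 1.9
position: [0.5772, 0.19, 0.2073]
ee_rot: [-0.372, -0.601, -0.373, 0.601]
contact_force: [0.3, 0.3, 0.4]
width: 0.0855
[2.030e-01 3.260e-01 1.432e+00 1.000e-03 1.385e+00 6.640e-01] [0.57718118 0.19000572 0.20725528] [0.28223122 0.30876161 0.39605341] [ 0.04673155 -0.02018823  0.05043783]
```

View pics/w1.png

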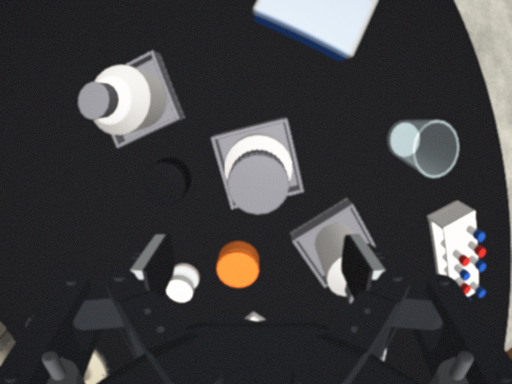

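The wrist view shows the wide grey cap at (258,182), with the orange and black caps off to the side and narrow-capped bottles clear of it. I'll use it as a third fix.

```bash
cat >> h.py <<'E'
def wray(im,u,v):
    K,R,t=im["K"],im["R"],im["t"]; x=(u-K[0,2])/K[0,0]; y=(v-K[1,2])/K[1,1]; r=np.hypot(x,y)
    return -R.T@t, R.T@np.array([np.sin(r)*x/r,np.sin(r)*y/r,np.cos(r)])
def watz(im,u,v,z):
    c,d=wray(im,u,v); return c+d*(z-c[2])/d[2]
E
python3 - <<'E'
from h import *
im=dict(np.load('pics/wrist.npz'))
f=im["frame"].astype(int)
g=f.mean(2); 
m=((abs(f.max(2)-f.min(2))<15)&(g>130)&(g<185)).astype(np.uint8)
n,l,st,c=cv2.connectedComponentsWithStats(m)
k=l[175,258];print(st[k],c[k])
e=cv2.fitEllipse(max(cv2.findContours((l==k).astype(np.uint8),0,1)[0],key=len));print(e)
print(watz(im,258,182,.118),watz(im,*e[0],.118),watz(im,238,258,.034))
E
python3 -m crank '{"grip":[1,1,1,1,1,1,1,1,1,1],"slide":[[0,0,0],[0,0,0],[0,0,0],[0,0,0],[0,0,0],[0,0,0],[0,0,0],[0,0,0],[0,0,0],[0,0,0]],"roll":[-8,-16,-24,-32,-40,-48,-56,-64,-70,-70]}'
```

```text
[ 212  119   91   95 4486] [257.76460098 170.34507356]
((258.0066833496094, 165.20399475097656), (86.12380981445312, 94.39315032958984), 168.02410888671875)
[0.57834606 0.1907057  0.118     ] [0.58514394 0.20440818 0.118     ] [0.49945011 0.08993811 0.034     ]
clock: 2.95
position: [0.577, 0.1907, 0.208]
ee_rot: [0.039, -0.706, 0.039, 0.706]
contact_force: [0.1, -0.8, -1.0]
width: 0.0858
```

Three fixes agree on the cap at (0.578, 0.190) within 2 mm. The ellipse fit merged the holder with the cap, so I discarded it. Now descending.

```bash
python3 -m crank '{"grip":[1,1,1,1,1,1,1,1,1,1,1,1],"slide":[[0.1,-0.1,-1],[0.1,-0.1,-3],[0.1,-0.1,-5],[0.1,-0.1,-7],[0.1,-0.1,-9],[0.1,-0.1,-10],[0.1,-0.1,-11],[0.1,-0.1,-11.6],[0.1,-0.1,-12],[0.1,-0.1,-12.2],[0.1,-0.1,-12.2],[0.1,-0.1,-12.2]],"roll":[0,0,0,0,0,0,0,0,0,0,0,0]}'
python3 - <<'E'
from h import *
a=[cv2.resize(manip.get_image(n)["frame"][y:y+150,x:x+200,::-1],(400,300)) for n,x,y in(("scene",180,190),("side",180,60))]
cv2.imwrite('pics/d1.png',np.hstack(a))
E
```

```text
clock: 4.15
position: [0.5796, 0.1885, 0.0861]
ee_rot: [-0.04, 0.706, -0.04, -0.706]
contact_force: [0.4, -0.4, 0.1]
width: 0.0857
```

View pics/d1.png

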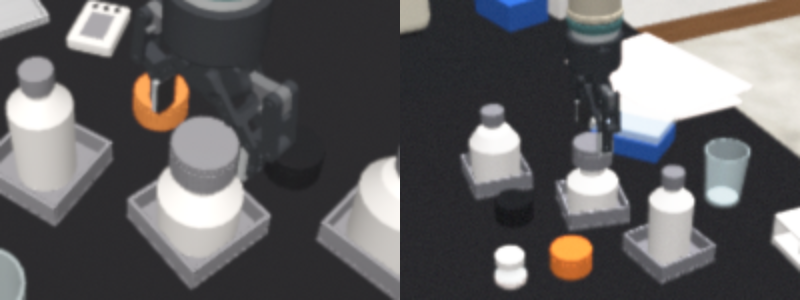

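```bash
python3 - <<'E'
from h import *
from scipy.spatial.transform import Rotation as Ro
s=manip.get_state();q=s['ee_rot'];R=Ro.from_quat([q[1],q[2],q[3],q[0]]).as_matrix()
print(s['position'],R.round(3).tolist(),s['qpos'].round(3))
for n,x,y,o in(("scene",180,190,0),("side",180,60,400)):
    im=manip.get_image(n)
    for sg in(1,-1):
        for dep in(0.013,0.03): 
            p=proj(im,s['position']+R[:,1]*sg*.0428-R[:,0]*dep); print(n,sg,dep,((p-[x,y])*2+[o,0]).round())
    print(((proj(im,[.578,.1895,.118])-[x,y])*2+[o,0]).round())
    if n=="scene": cv2.imwrite('pics/d2.png',cv2.resize(im["frame"][180:300,220:340,::-1],(600,600),interpolation=cv2.INTER_CUBIC))
E
```

```text
[0.57958304 0.18843228 0.08615839] [[0.001, -0.113, -0.994], [0.0, -0.994, 0.113], [-1.0, -0.0, -0.001]] [ 0.2    0.414  1.611 -0.     1.116  1.884]
scene 1 0.013 [165. 128.]
scene 1 0.03 [166. 115.]
scene -1 0.013 [240. 188.]
scene -1 0.03 [243. 175.]
[205. 142.]
side 1 0.013 [603. 167.]
side 1 0.03 [603. 157.]
side -1 0.013 [583. 138.]
side -1 0.03 [583. 128.]
[592. 141.]
```

View pics/d2.png

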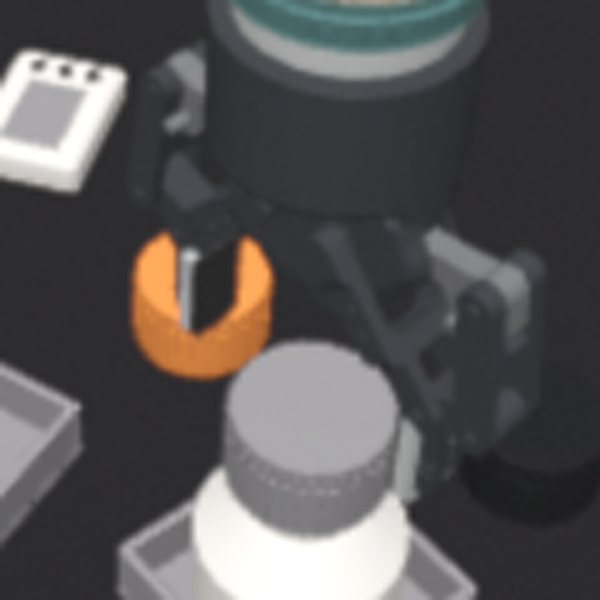

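The open tips look about 10–15 mm higher than my linkage estimate. The jaws straddle the cap, so I'll close gently and check where the pads land.

```bash
python3 -m crank '{"grip":[0.7,0.6,0.5,0.4,0.4,0.4,0.4,0.4],"slide":[[0,0,0],[0,0,0],[0,0,0],[0,0,0],[0,0,0],[0,0,0],[0,0,0],[0,0,0]],"roll":[0,0,0,0,0,0,0,0]}' 30
python3 - <<'E'
from h import *
s=manip.get_state();print(s['position'],s['contact_force'],s['moment'])
a=[cv2.resize(manip.get_image(n)["frame"][y:y+60,x:x+80,::-1],(400,300),interpolation=cv2.INTER_CUBIC) for n,x,y in(("scene",245,235),("side",240,100))]
cv2.imwrite('pics/e1.png',np.hstack(a))
E
```

```text
clock: 5.15
position: [0.5794, 0.1884, 0.0862]
ee_rot: [-0.04, 0.706, -0.04, -0.706]
contact_force: [-0.6, 0.1, 6.2]
width: 0.054
[0.57938389 0.1883938  0.08615215] [-0.5831323   0.12371152  6.19090829] [-0.03908818  0.22413456 -0.06499065]
```

View pics/e1.png

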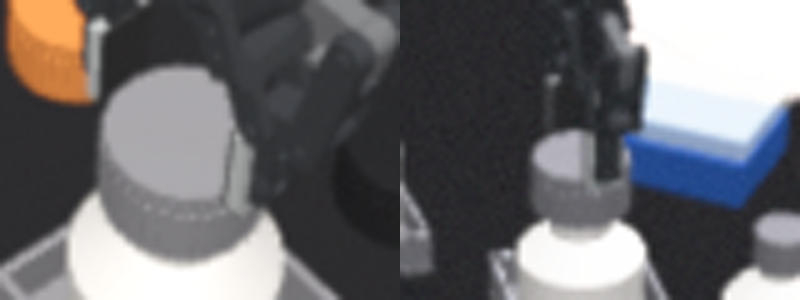

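The pads hold the cap's upper half on both sides (tip at side-crop (595,187), just above mid-cap), and the lateral forces are near zero. First twist is 88°, with the matching rise.

```bash
python3 -m crank '{"grip":[0.3,0.3,0.3,0.3,0.3,0.3,0.3,0.3,0.3,0.3,0.3,0.3,0.3,0.3,0.3],"slide":[[0,0,0],[0,0,0],[0,0,0.03],[0,0,0.06],[0,0,0.09],[0,0,0.12],[0,0,0.15],[0,0,0.18],[0,0,0.21],[0,0,0.25],[0,0,0.28],[0,0,0.31],[0,0,0.34],[0,0,0.34],[0,0,0.34]],"roll":[0,0,8,16,24,32,40,48,56,64,72,80,88,88,88]}' 60
python3 - <<'E'
from h import *
s=manip.get_state();print(s['position'],s['contact_force'],s['moment'],s['qpos'][5])
E
```

```text
clock: 6.75
position: [0.5779, 0.1903, 0.0894]
ee_rot: [0.46, 0.536, 0.463, -0.535]
contact_force: [-3.7, 3.4, 6.1]
width: 0.052
[0.57792258 0.19030533 0.08936274] [-3.74162789  3.37045455  6.07750769] [0.68707173 0.63293653 0.11577692] 0.3480406502965452
```

```bash
python3 -m crank '{"grip":[0.3,0.3,0.3,0.3,0.3,0.3,0.3,0.3,0.3,0.3,0.3,0.3,0.3],"slide":[[0,0,0.03],[0,0,0.06],[0,0,0.09],[0,0,0.12],[0,0,0.15],[0,0,0.18],[0,0,0.21],[0,0,0.25],[0,0,0.28],[0,0,0.31],[0,0,0.34],[0,0,0.34],[0,0,0.34]],"roll":[8,16,24,32,40,48,56,64,72,80,88,88,88]}'
python3 - <<'E'
from h import *
s=manip.get_state();print(s['position'],s['contact_force'],s['moment'],s['qpos'][5])
a=[cv2.resize(manip.get_image(n)["frame"][y:y+60,x:x+80,::-1],(400,300),interpolation=cv2.INTER_CUBIC) for n,x,y in(("scene",245,235),("side",240,100))]
cv2.imwrite('pics/e2.png',np.hstack(a))
E
```

```text
clock: 8.05
position: [0.5762, 0.1883, 0.0928]
ee_rot: [0.702, 0.064, 0.706, -0.065]
contact_force: [-6.9, -0.4, 9.1]
width: 0.0525
[0.57617748 0.18833401 0.0928102 ] [-6.85930939 -0.35959179  9.12413214] [-0.05258322  1.16277957  0.11902874] -1.1879565802873362
```

View pics/e2.png

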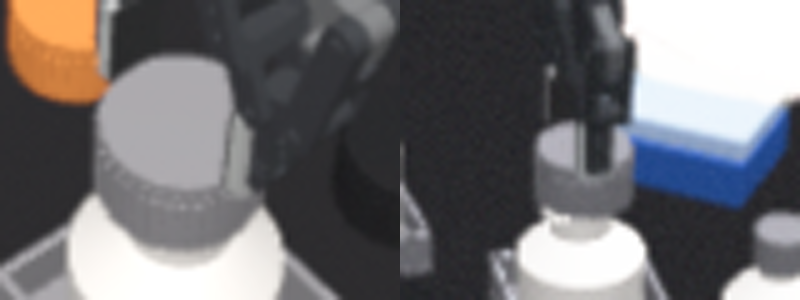

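The cap has risen and more neck shows (side crop, around y 215–235). I'll turn a bit further to allow for slip, then test with a small lift.

```bash
python3 -m crank '{"grip":[0.3,0.3,0.3,0.3,0.3,0.3,0.3,0.3,0.3,0.3],"slide":[[0,0,0.03],[0,0,0.06],[0,0,0.09],[0,0,0.12],[0,0,0.15],[0,0,0.25],[0,0,0.35],[0,0,0.5],[0,0,0.6],[0,0,0.6]],"roll":[8,16,24,32,40,40,40,40,40,40]}'
```

```text
clock: 9.15
position: [0.5776, 0.188, 0.0974]
ee_rot: [0.682, -0.18, 0.685, 0.18]
contact_force: [-4.4, -2.7, -3.9]
width: 0.0521
```

```bash
python3 -m crank '{"grip":[0.3,0.3,0.3,0.3,0.3],"slide":[[0,0,0.2],[0,0,0.4],[0,0,0.7],[0,0,1.0],[0,0,1.0]],"roll":[0,0,0,0,0]}'
python3 - <<'E'
from h import *
print(manip.get_state()['contact_force'])
a=[cv2.resize(manip.get_image(n)["frame"][y:y+60,x:x+80,::-1],(400,300),interpolation=cv2.INTER_CUBIC) for n,x,y in(("scene",245,235),("side",240,100))]
cv2.imwrite('pics/e3.png',np.hstack(a))
E
```

```text
clock: 9.65
position: [0.5809, 0.1895, 0.1094]
ee_rot: [0.685, -0.179, 0.682, 0.18]
contact_force: [-1.2, -0.1, 1.2]
width: 0.0523
[-1.20316695 -0.10177171  1.24557232]
```

View pics/e3.png

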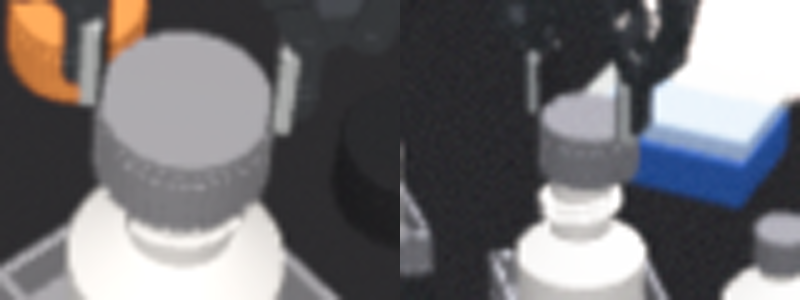

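```bash
python3 - <<'E'
from h import *
s,d=[dict(np.load(f'pics/{n}.npz')) for n in("scene","side")]
print(tri(ray(s,245+187/5-.4,235+100/5-.4),ray(d,240+187/5-.4,100+118/5-.4)))
E
python3 -m crank '{"grip":[0.3,0.3,0.3,0.3,0.3,0.3,0.3,0.3,0.3,0.3],"slide":[[0,0,0.5],[0,0,1.2],[0,0,2],[0,0,3],[0,0,4],[0,0,5],[0,0,6],[0,0,6.7],[0,0,7],[0,0,7]],"roll":[0,0,0,0,0,0,0,0,0,0]}'
python3 - <<'E'
from h import *
print(manip.get_state()['contact_force'])
a=[cv2.resize(snap(n)["frame"][y:y+75,x:x+100,::-1],(400,300),interpolation=cv2.INTER_CUBIC) for n,x,y in(("scene",235,205),("side",230,70))]
cv2.imwrite('pics/e4.png',np.hstack(a))
E
```

```text
[0.58275404 0.19100361 0.13922086]
clock: 10.75
position: [0.5794, 0.1884, 0.1789]
ee_rot: [0.684, -0.18, 0.684, 0.18]
contact_force: [0.2, -0.1, -0.4]
width: 0.0523
[ 0.19317951 -0.06117998 -0.39789989]
```

View pics/e4.png

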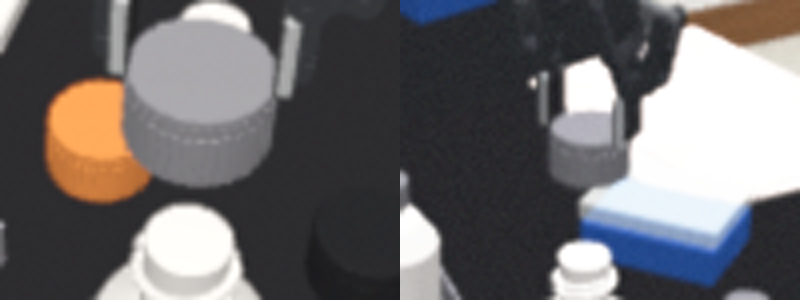

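The cap is off: the scene crop shows it level at (199,72) with the bare white neck below at (188,245). I'll measure it relative to the TCP, then carry it to the tray centre.

```bash
python3 - <<'E'
from h import *
s,d=[dict(np.load(f'pics/{n}.npz')) for n in("scene","side")]
p=tri(ray(s,235+199/4-.4,205+72/4-.4),ray(d,230+189/4-.4,70+130/4-.4));st=manip.get_state()
print(p,p-st['position'],st['qpos'].round(2)); print("shift cm",(np.array([.532,-.225])-p[:2])*100)
E
```

```text
[0.58089325 0.18861131 0.20701214] [0.0019402  0.00027494 0.02895605] [ 0.2   0.34  1.48  0.    1.32 -1.89]
shift cm [ -4.88932471 -41.36113135]
```

```bash
python3 -m crank '{"grip":[0.3,0.3,0.3,0.3,0.3,0.3,0.3,0.3,0.3,0.3,0.3,0.3,0.3,0.3,0.3,0.3,0.3,0.3,0.3,0.3],"slide":[[0,0,1],[0,-0.5,2],[-0.2,-1.5,2.8],[-0.4,-3.5,3],[-0.7,-6,3],[-1,-9,3],[-1.4,-12,3],[-1.8,-15,3],[-2.1,-18,3],[-2.5,-21,3],[-2.8,-24,3],[-3.2,-27,3],[-3.5,-30,3],[-3.9,-33,3],[-4.2,-36,3],[-4.5,-38.5,3],[-4.8,-40.3,3],[-4.9,-41.2,3],[-4.9,-41.4,3],[-4.9,-41.4,3]],"roll":[0,0,-3,-7,-12,-17,-22,-27,-32,-37,-42,-47,-52,-56,-60,-60,-60,-60,-60,-60]}'
python3 - <<'E'
from h import *
s=manip.get_state();print(s['qpos'].round(2))
for n in ("scene","side"): cv2.imwrite(f'pics/t_{n}.png',snap(n)["frame"][:,:,::-1])
E
```

```text
clock: 12.85
position: [0.5303, -0.2253, 0.2087]
ee_rot: [0.682, 0.186, 0.682, -0.186]
contact_force: [-0.6, -0.4, -0.7]
width: 0.0523
[-0.52  0.28  1.5   0.    1.36 -1.56]
```

```bash
python3 -m crank '{"grip":[0.3,0.3,0.3,0.3,0.3,0.3,0.3,0.3,0.3,0.3,0.3,0.3,0.3,0.3,0.3],"slide":[[0,0,-1],[0,0,-3],[0,0,-5],[0,0,-7],[0,0,-9],[0,0,-11],[0,0,-13],[0,0,-14.5],[0,0,-15.5],[0,0,-16.5],[0,0,-17.3],[0,0,-17.8],[0,0,-18.1],[0,0,-18.1],[0,0,-18.1]],"roll":[0,0,0,0,0,0,0,0,0,0,0,0,0,0,0]}'
python3 -m crank '{"grip":[0.3,0.3,0.3,0.3,0.3,0.3,0.3,0.3,0.3],"slide":[[0,0,-0.2],[0,0,-0.4],[0,0,-0.6],[0,0,-0.8],[0,0,-1.0],[0,0,-1.2],[0,0,-1.4],[0,0,-1.5],[0,0,-1.5]],"roll":[0,0,0,0,0,0,0,0,0]}'
```

```text
clock: 14.45
position: [0.5305, -0.2258, 0.0278]
ee_rot: [0.683, 0.186, 0.682, -0.186]
contact_force: [-0.3, -0.1, -0.3]
width: 0.0522
clock: 15.35
position: [0.5301, -0.2255, 0.0122]
ee_rot: [0.682, 0.186, 0.682, -0.186]
contact_force: [0.3, -0.1, -0.4]
width: 0.0525
```

```bash
python3 -m crank '{"grip":[0.3,0.3,0.3,0.3],"slide":[[0,0,-0.1],[0,0,-0.2],[0,0,-0.3],[0,0,-0.3]],"roll":[0,0,0,0]}'
python3 -m crank '{"grip":[0.3,0.3,0.3],"slide":[[0,0,-0.1],[0,0,-0.1],[0,0,-0.1]],"roll":[0,0,0]}'
```

```text
clock: 15.75
position: [0.5301, -0.2255, 0.0093]
ee_rot: [0.682, 0.186, 0.682, -0.186]
contact_force: [0.5, -0.0, 0.5]
width: 0.0522
clock: 16.05
position: [0.5302, -0.2256, 0.0084]
ee_rot: [0.682, 0.186, 0.682, -0.186]
contact_force: [0.7, 0.1, -0.4]
width: 0.0523
```

```bash
python3 -m crank '{"grip":[0.3,0.3,0.3],"slide":[[0,0,-0.1],[0,0,-0.1],[0,0,-0.1]],"roll":[0,0,0]}'
python3 -m crank '{"grip":[0.3,0.3,0.3],"slide":[[0,0,-0.1],[0,0,-0.1],[0,0,-0.1]],"roll":[0,0,0]}'
```

```text
clock: 16.35
position: [0.5302, -0.2256, 0.0074]
ee_rot: [0.682, 0.186, 0.682, -0.186]
contact_force: [0.2, 0.3, -0.3]
width: 0.0524
clock: 16.65
position: [0.5304, -0.2257, 0.0066]
ee_rot: [0.682, 0.186, 0.682, -0.186]
contact_force: [1.0, 0.8, 0.4]
width: 0.0522
```

```bash
python3 -m crank '{"grip":[0.3,0.3,0.3],"slide":[[0,0,-0.1],[0,0,-0.1],[0,0,-0.1]],"roll":[0,0,0]}'
python3 -m crank '{"grip":[0.3,0.3,0.3],"slide":[[0,0,-0.05],[0,0,-0.05],[0,0,-0.05]],"roll":[0,0,0]}'
```

```text
clock: 16.95
position: [0.5304, -0.2257, 0.0065]
ee_rot: [0.683, 0.186, 0.682, -0.186]
contact_force: [-2.6, 1.5, 7.3]
width: 0.0521
clock: 17.25
position: [0.5304, -0.2257, 0.0065]
ee_rot: [0.683, 0.186, 0.682, -0.186]
contact_force: [-2.5, 2.4, 9.8]
width: 0.0523
```

Contact at TCP z = 0.0065, where it was expected. I'll open slowly and then rise.

```bash
python3 -m crank '{"grip":[0.6,0.65,0.7,0.75,0.8,0.9,1,1,1,1,1,1],"slide":[[0,0,0],[0,0,0],[0,0,0],[0,0,0],[0,0,0],[0,0,0],[0,0,0],[0,0,0],[0,0,0],[0,0,0],[0,0,0],[0,0,0]],"roll":[0,0,0,0,0,0,0,0,0,0,0,0]}' 20
python3 -m crank '{"grip":[1,1,1,1,1,1,1,1,1,1,1,1],"slide":[[0,0,0.3],[0,0,0.8],[0,0,1.6],[0,0,2.6],[0,0,4],[0,0,6],[0,0,8.5],[0,0,11],[0,0,13],[0,0,14.5],[0,0,15],[0,0,15]],"roll":[0,0,0,0,0,0,0,0,0,0,0,0]}'
python3 - <<'E'
from h import *
a=[cv2.resize(snap(n)["frame"][y:y+90,x:x+120,::-1],(400,300),interpolation=cv2.INTER_CUBIC) for n,x,y in(("scene",95,150),("side",280,215))]
cv2.imwrite('pics/f1.png',np.hstack(a))
E
```

```text
clock: 18.45
position: [0.5302, -0.2256, 0.0049]
ee_rot: [0.682, 0.186, 0.682, -0.186]
contact_force: [0.4, -0.7, -0.8]
width: 0.0855
clock: 19.65
position: [0.5306, -0.2259, 0.1562]
ee_rot: [0.683, 0.186, 0.681, -0.186]
contact_force: [0.5, 0.4, 0.9]
width: 0.0855
```

View pics/f1.png

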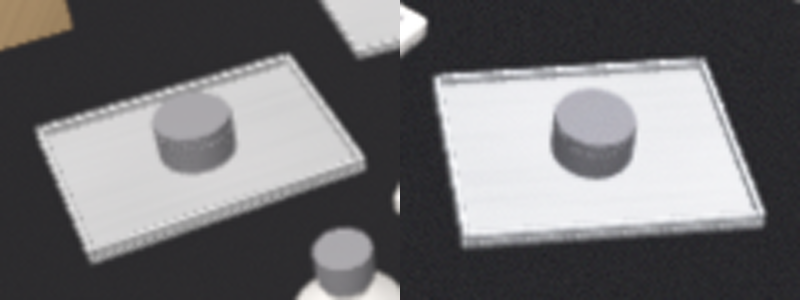

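The cap stands flat, top up, in the middle of the large tray (scene crop (194,116), side crop (596,118)), and the arm is clear. I'll do one numeric check and then hand in.

```bash
python3 - <<'E'
from h import *
s,d=[dict(np.load(f'pics/{n}.npz')) for n in("scene","side")];k=10/3
p=tri(ray(s,95+194/k-.4,150+116/k-.4),ray(d,280+196/k-.4,215+118/k-.4))
a=np.radians(-20.3);e=p[:2]-[.532,-.225]
loc=[e@[np.cos(a),np.sin(a)],e@[-np.sin(a),np.cos(a)]]
print("top",p,"in tray",loc)
if abs(p[2]-.038)<.006 and abs(loc[0])<.06 and abs(loc[1])<.04: print(manip.sign_off())
E
```

```text
top [ 0.53221929 -0.22705129  0.03607089] in tray [np.float64(0.0009173346444103669), np.float64(-0.00184780193932719)]
the job is handed in; nothing more can be done
None
```

The cap is unscrewed, off the bottle and lying flat, open side down, in the middle of the 200×150 mm tray. I handed the job in after about 20 s of the 61 s allowed; the hand-in reports no verdict.

- **Unscrewing:** I gripped the wide grey cap on its upper half and turned it about 216° anticlockwise in three twists without regripping. It then lifted off level, to a centre height of about 0.19 m above the bench.
- **Placing:** I lowered it until the floor pushed back with 7–10 N, where contact was expected, then opened the jaws and rose 15 cm clear.
- **Last check:** the cap's top measured 0.036 m high against 0.038 m expected. The cap is within 2 mm of the tray's centre.
- **Disagreements:**
  - An automatic ellipse fit on the wrist picture merged the cap with its holder, so I threw it out and used my own pixel reading.
  - The open fingertips stood 10–15 mm higher than I had estimated, so I checked the closed grip before twisting.
  - The jaws read 52–54 mm on the 56 mm cap, which I did not explain.
- **Pictures:** I viewed 11, one over the budget, to confirm the placing.

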